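# Seat the rocking pot lid

### The arm

A 7-joint arm with a two-finger parallel gripper is mounted at the origin on the work surface. World frame = base frame: x ahead of the robot, y to its left, z up, the work surface at z = 0. Lengths are in m, angles in rad, forces in N, time in s.
With the tool pointing down it reaches from about 0.425 to 0.925 m from the base axis. Payload 6.8 kg.
Tool frame: the origin (TCP) lies between the finger pads; the fingertips stand 22 mm ahead of it and the grasp point (between the pads) lies 3 mm ahead of it; z points along the fingers, y is the direction in which the jaws open and shut (so a half turn about z gives the same grasp; the last joint's range is limited). The gripper opens to 85 mm and grips with 20 to 120 N. Pads are 22 mm wide; open, the fingers measure 114 mm over their backs; the gripper's body (76 mm by 85 mm) begins 54 mm behind the grasp point. The pads swing forward as they close: fully open they stand 13 mm farther back than shut.
Start: joints at [-1.241, 0.477, 0.022, 1.555, -0.011, 1.109, -0.083], TCP at [0.286, 0.611, 0.253] pointing down, gripper open.
Joint ranges: [-2.96, 2.96], [-0.34, 2.1], [-1.41, 1.46], [0.24, 2.44], [-1.37, 4.51], [0.17, 1.92], [-2.96, 2.96]. Speed limits (rad/s): [2.39, 2.39, 3.14, 3.14, 3.14, 3.14, 3.14].

### API

Orientations are given as a unit quaternion [w, x, y, z].
In Python, from station import bot gives the robot as it stands. The module is installed in compiled form; this text tells all that it offers.
- The arm moves only by the tool drive_tool, never from a script. Its argument "series" is one flat list of numbers, 7 for each row, row after row: the opening, from -1 (shut) to 1 (fully open), then the shift along the tool's x, y, z in mm, then the turn, a rotation vector about the tool's x, y, z in rad. In form: [jaw, x, y, z, wx, wy, wz, jaw, x, y, z, wx, wy, wz, ...]. A call has 1 to 12 rows; each row shifts and turns the commanded pose from where the row before left it, along the tool's axes as they then stand; what a row does not reach is not made up. A row lasts 1/8 s, in which the tool goes at most 62.5 mm and 10.7 degrees, less where a joint would pass 70% of its speed; a pose out of reach is approached as far as the arm can. A call with a gripper value outside its range is refused whole. The fingers move at their own pace and stop on an object; "force" is the grip in N (left out, the last holds). Time passes only in rows, so rows that do not move let the fingers close. It gives the time, the measured TCP pose, the force and the opening at its end, in the units of the state.
- bot.get_obs(): the state, without advancing time (a new reading comes with each control period).
- bot.read_camera(name): name is "side" or "top"; returns a dict with "pixels" (384x512x3 uint8, blue, green, red), "camera_matrix" (3x3 intrinsics, pixels), "rvec" (rotation vector, rad) and "tvec" (3), from world to camera coordinates, as OpenCV has them. Camera axes: x right, y down, z forward; pixel columns grow to the right and rows downward; lengths in m; the calibration is good to about 2 mm. A picture is of the moment at which its call begins. There is no depth.
- bot.hand_in(): hands the job in, once; it reports no verdict.
The state is a dict: "t": time; "q": joint angles; "joint_vel": joint speeds; "joint_torque": joint torques, N m; "eef_pos": TCP position; "tool_rot": TCP orientation; "contact_force": force on the tool from outside, world axes, zero at the start; "torque": the same for the moment, N m; "gripper_width": opening from 0.0 (shut) to 1.0 (fully open).
Only numpy, scipy, OpenCV 4.12 (cv2) and the standard library are available. Lean on these libraries where they do the work, as an engineer would, in place of code of your own. Each camera call takes 0.05 s, during which the arm holds its last target. There are 200 camera calls.

### The job

One of the four blue pots has its lid a little out of turn, so it stands on its lugs and, though it looks like the rest, rocks when the brim is pressed beside the handle. Press the lids with a fingertip to find the one that rocks, then push its handle round (a short turn clockwise, seen from above) until the lid drops home and lies flat and steady like the others. Do not grip or lift any lid or pot, and leave the pots and everything else where they stand.

Things in the scene. Friction and masses are not known exactly. Their poses are not given: they have to be found in the camera images.
- pot_a: blue ceramic pot, one of four alike, about 1.3 kg, loose: 108 mm across the belly, 90 mm tall to its flat rim (90 mm outside, 76 mm inside diameter). Two opposite notches in the rim are hidden by the lid; the pot's own yaw does not tell where they lie. Origin: centre of its underside, z up. Its lid is lid_a.
- lid_a: lid of pot_a: blue disc (brim) 100 mm across, 8 mm thick, 0.19 kg, loose; wooden bar handle along x, 76 x 12 mm, top 26 mm above origin; a 4 mm high, 12 mm wide lug under each handle end. Origin: middle of the brim's underside, z up. Seated: lugs in the notches, origin 90 mm above the pot's underside. Unseated: 94 mm, lugs on the rim; a press 34 mm beside the handle tips it 0.1 rad. All four lids are alike.
- pot_b: blue ceramic pot, one of four alike, about 1.3 kg, loose: 108 mm across the belly, 90 mm tall to its flat rim (90 mm outside, 76 mm inside diameter). Two opposite notches in the rim are hidden by the lid; the pot's own yaw does not tell where they lie. Origin: centre of its underside, z up. Its lid is lid_b.
- lid_b: lid of pot_b: blue disc (brim) 100 mm across, 8 mm thick, 0.19 kg, loose; wooden bar handle along x, 76 x 12 mm, top 26 mm above origin; a 4 mm high, 12 mm wide lug under each handle end. Origin: middle of the brim's underside, z up. Seated: lugs in the notches, origin 90 mm above the pot's underside. Unseated: 94 mm, lugs on the rim; a press 34 mm beside the handle tips it 0.1 rad.
- pot_c: blue ceramic pot, one of four alike, about 1.3 kg, loose: 108 mm across the belly, 90 mm tall to its flat rim (90 mm outside, 76 mm inside diameter). Two opposite notches in the rim are hidden by the lid; the pot's own yaw does not tell where they lie. Origin: centre of its underside, z up. Its lid is lid_c.
- lid_c: lid of pot_c: blue disc (brim) 100 mm across, 8 mm thick, 0.19 kg, loose; wooden bar handle along x, 76 x 12 mm, top 26 mm above origin; a 4 mm high, 12 mm wide lug under each handle end. Origin: middle of the brim's underside, z up. Seated: lugs in the notches, origin 90 mm above the pot's underside. Unseated: 94 mm, lugs on the rim; a press 34 mm beside the handle tips it 0.1 rad.
- pot_d: blue ceramic pot, one of four alike, about 1.3 kg, loose: 108 mm across the belly, 90 mm tall to its flat rim (90 mm outside, 76 mm inside diameter). Two opposite notches in the rim are hidden by the lid; the pot's own yaw does not tell where they lie. Origin: centre of its underside, z up. Its lid is lid_d.
- lid_d: lid of pot_d: blue disc (brim) 100 mm across, 8 mm thick, 0.19 kg, loose; wooden bar handle along x, 76 x 12 mm, top 26 mm above origin; a 4 mm high, 12 mm wide lug under each handle end. Origin: middle of the brim's underside, z up. Seated: lugs in the notches, origin 90 mm above the pot's underside. Unseated: 94 mm, lugs on the rim; a press 34 mm beside the handle tips it 0.1 rad.
- end_a (a point): point on lid_a's handle: middle of the bar's height (17 mm above the brim's underside), 30 mm from the lid's centre along the lid's +x axis; a good place to push from the side to turn the lid. An unseated lid stands 33 to 55 degrees anticlockwise (seen from above) of its seat; pushed round clockwise with 1 to 3 N it drops 4 mm and the notches then stop it.
- end_b (a point): point on lid_b's handle: middle of the bar's height (17 mm above the brim's underside), 30 mm from the lid's centre along the lid's +x axis; a good place to push from the side to turn the lid. An unseated lid stands 33 to 55 degrees anticlockwise (seen from above) of its seat; pushed round clockwise with 1 to 3 N it drops 4 mm and the notches then stop it.
- end_c (a point): point on lid_c's handle: middle of the bar's height (17 mm above the brim's underside), 30 mm from the lid's centre along the lid's +x axis; a good place to push from the side to turn the lid. An unseated lid stands 33 to 55 degrees anticlockwise (seen from above) of its seat; pushed round clockwise with 1 to 3 N it drops 4 mm and the notches then stop it.
- end_d (a point): point on lid_d's handle: middle of the bar's height (17 mm above the brim's underside), 30 mm from the lid's centre along the lid's +x axis; a good place to push from the side to turn the lid. An unseated lid stands 33 to 55 degrees anticlockwise (seen from above) of its seat; pushed round clockwise with 1 to 3 N it drops 4 mm and the notches then stop it.
- egg_cups: bystander: stack of three melamine egg cups (yellow, white, green), 51 mm across, 88 mm tall, loose. Origin: centre of its underside.
- spoon_rest: bystander: bamboo spoon rest, 120 x 70 mm, 13 mm tall, loose. Origin: centre of its underside.
- egg_spoon: bystander: small steel egg spoon, 117 mm long, lying on the spoon rest, loose. Origin: on its underside, about 60 mm from the handle's end; handle towards its -x.
- salt_shaker: bystander: white salt shaker with steel cap, 44 mm across, 69 mm tall, loose. Origin: centre of its underside.
- water_measure: bystander: clear plastic measuring beaker, 54 mm across, 70 mm tall, loose. Origin: centre of its underside.
- egg_cooker: bystander, fixed at the left side: steel-grey egg cooker with clear dome, 202 mm across its side grips, 184 mm tall; toggle switch on its front. Origin: centre of its underside.
- egg_rack: bystander, fixed at the right side: aluminium egg rack 120 x 180 mm with four eggs and a carrying handle 138 mm tall. Origin: centre of its underside.
Not all that is in view belongs to the job. Leave any purple or red look-alike of the lid_d alone. What is shaped like the pot_c but red is not meant.

How it is judged:
On the way, in this order (a step that is already met when the one before it is completed fails the run):
1. the lid that is off its seat is pressed with the fingers (over 1 N) and tips under them before it is turned (((contact force between the fingers and lid_a above 1 N and angle between lid_a's own z axis and vertical above 0.04 rad and distance of end_a from where it was at the start of the episode below 0.006 m) or (contact force between the fingers and lid_b above 1 N and angle between lid_b's own z axis and vertical above 0.04 rad and distance of end_b from where it was at the start of the episode below 0.006 m) or (contact force between the fingers and lid_c above 1 N and angle between lid_c's own z axis and vertical above 0.04 rad and distance of end_c from where it was at the start of the episode below 0.006 m) or (contact force between the fingers and lid_d above 1 N and angle between lid_d's own z axis and vertical above 0.04 rad and distance of end_d from where it was at the start of the episode below 0.006 m))), for 0.1 s.
2. that lid has dropped into its pot: all four lids lie flat on their rims (angle between each of lid_a, lid_b, lid_c, lid_d's own z axis and vertical below 0.02 rad and z of lid_a in the frame of pot_a below 0.0918 m and horizontal distance between lid_a and pot_a below 0.005 m and z of lid_b in the frame of pot_b below 0.0918 m and horizontal distance between lid_b and pot_b below 0.005 m and z of lid_c in the frame of pot_c below 0.0918 m and horizontal distance between lid_c and pot_c below 0.005 m and z of lid_d in the frame of pot_d below 0.0918 m and horizontal distance between lid_d and pot_d below 0.005 m), for 0.3 s.
At the end, for the whole second after the job is handed in: Every lid lies flat on its own pot: origin no more than 1.8 mm above the rim height, tilted under 0.02 rad, within 5 mm of the pot's axis, at rest; pots within 20 mm and loose bystanders within 30 mm of where they started (all of step 2 and linear speed of each of lid_a, lid_b, lid_c, lid_d below 0.02 m/s and distance of each of pot_a, pot_b, pot_c, pot_d from where it was at the start of the episode below 0.02 m and distance of each of egg_cups, spoon_rest, egg_spoon, salt_shaker, water_measure from where it was at the start of the episode below 0.03 m); the robot touches nothing.
It fails at once if a lid's handle is taken between the fingers ((x of the grasp point in the frame of lid_a between -0.05 and 0.05 m and y of the grasp point in the frame of lid_a between -0.01 and 0.01 m and z of the grasp point in the frame of lid_a below 0.036 m) or (x of the grasp point in the frame of lid_b between -0.05 and 0.05 m and y of the grasp point in the frame of lid_b between -0.01 and 0.01 m and z of the grasp point in the frame of lid_b below 0.036 m) or (x of the grasp point in the frame of lid_c between -0.05 and 0.05 m and y of the grasp point in the frame of lid_c between -0.01 and 0.01 m and z of the grasp point in the frame of lid_c below 0.036 m) or (x of the grasp point in the frame of lid_d between -0.05 and 0.05 m and y of the grasp point in the frame of lid_d between -0.01 and 0.01 m and z of the grasp point in the frame of lid_d below 0.036 m)).
It fails at once if a lid is lifted more than 15 mm above its seat (z of lid_a in the frame of pot_a above 0.105 m or z of lid_b in the frame of pot_b above 0.105 m or z of lid_c in the frame of pot_c above 0.105 m or z of lid_d in the frame of pot_d above 0.105 m).
It fails at once if a lid is shoved more than 15 mm off the pot's axis (horizontal distance between lid_a and pot_a above 0.015 m or horizontal distance between lid_b and pot_b above 0.015 m or horizontal distance between lid_c and pot_c above 0.015 m or horizontal distance between lid_d and pot_d above 0.015 m).
It fails at once if a pot is lifted, tipped over 15 degrees or shoved more than 20 mm (height (world z) of any of pot_a, pot_b, pot_c, pot_d above 0.01 m or angle between any of pot_a, pot_b, pot_c, pot_d's own z axis and vertical above 0.26 rad or distance of any of pot_a, pot_b, pot_c, pot_d from where it was at the start of the episode above 0.02 m).
It fails at once if a bystander is moved more than 30 mm (distance of any of egg_cups, spoon_rest, egg_spoon, salt_shaker, water_measure from where it was at the start of the episode above 0.03 m).
It also fails if it takes over 64 s, if anything falls off the work surface, if the arm or the gripper's body presses on something with over 40 N, if the wrist force passes 120 N, or if a joint passes its speed limit or range.

## Working session

There is one attempt and no reset: what is moved stays moved. The work goes in short steps, Python scripts to look and compute and a tool call to move; the robot and the scene stay as the last step left them, time stands still between calls to the robot, and variables do not carry over. Pictures are saved under pics/ and viewed, about 8 in all and at most 12, crops included, and the job is handed in when it is done.

Besides the shell and the picture viewer there is one more tool, called after "Call:" in YAML: its name, and indented under it one key for each argument. drive_tool: Moves the arm, as the interface text tells. Its arguments: {"type":"object","properties":{"series":{"type":"array"},"force":{"type":"number"}},"required":["series"]}

```bash
mkdir -p pics
cat > h.py <<'E'
import numpy as np, cv2
from station import bot
def cam(n):
    c=bot.read_camera(n); R=cv2.Rodrigues(np.array(c["rvec"],float))[0]; return c["pixels"],np.array(c["camera_matrix"]),R,np.array(c["tvec"],float).ravel()
def ray(K,R,t,uv,z):
    d=R.T@np.linalg.inv(K)@np.array([uv[0],uv[1],1.]); o=-R.T@t; return o+d*(z-o[2])/d[2]
E
python3 - <<'E'
from h import *
for n in("top","side"):
    p,K,R,t=cam(n); cv2.imwrite(f"pics/{n}1.png",cv2.resize(p,None,fx=1.5,fy=1.5,interpolation=cv2.INTER_CUBIC)); print(n,K.tolist(),(-R.T@t).round(3),R.round(2).tolist())
o=bot.get_obs(); print({k:np.round(v,3).tolist() for k,v in o.items()})
E
```

```text
top [[352.3019168739423, 0.0, 258.38400157948683], [0.0, 352.3019168739423, 189.91634854854135], [0.0, 0.0, 1.0]] [ 0.453 -0.03   1.258] [[0.03, -1.0, 0.0], [-0.99, -0.03, -0.12], [0.12, 0.0, -0.99]]
side [[393.1589887874642, 0.0, 255.32350593065215], [0.0, 393.1589887874642, 192.52459673529302], [0.0, 0.0, 1.0]] [ 0.342 -0.945  1.088] [[0.96, -0.27, -0.01], [-0.2, -0.7, -0.69], [0.18, 0.66, -0.73]]
{'t': 0.1, 'q': [-1.241, 0.478, 0.022, 1.556, -0.011, 1.109, -0.083], 'joint_vel': [-0.002, -0.004, 0.002, -0.003, -0.002, -0.001, 0.001], 'joint_torque': [0.005, -59.776, 1.614, -28.196, 0.013, 0.005, 0.0], 'eef_pos': [0.286, 0.611, 0.252], 'tool_rot': [-0.0, 0.217, 0.976, -0.001], 'contact_force': [-0.286, -0.063, -0.728], 'torque': [0.028, 0.007, 0.059], 'gripper_width': 1.003}
```

View pics/top1.png

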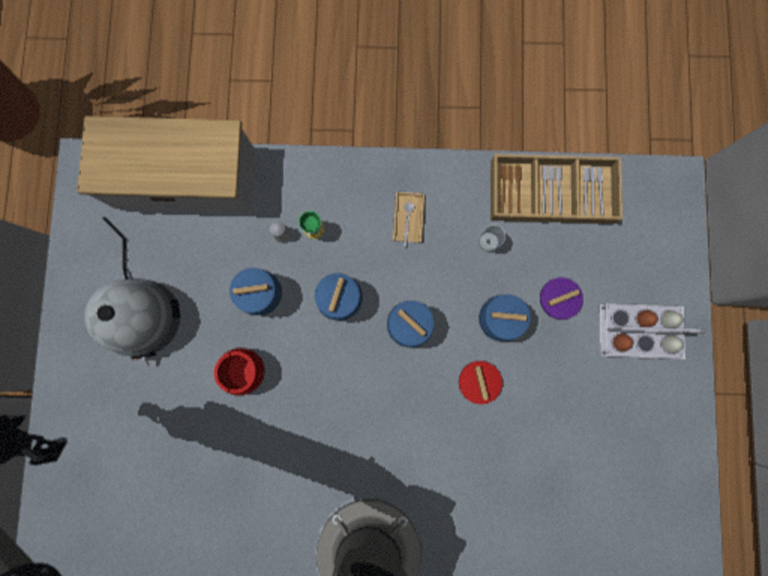

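View pics/side1.png

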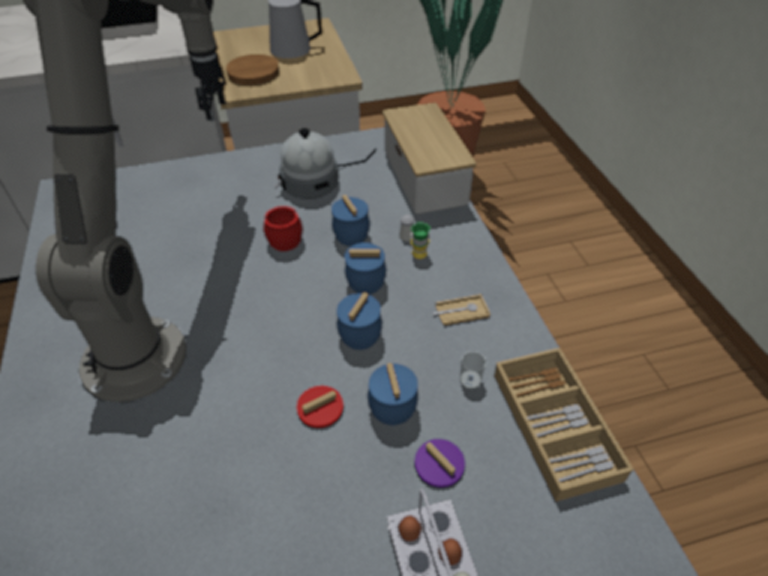

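```bash
cat > seg.py <<'E'
from h import *
def handles(n,cs):
    p,K,R,t=cam(n); out=[]
    for u,v in cs:
        s=p[v-22:v+22,u-22:u+22].astype(float); s=cv2.resize(s,None,fx=8,fy=8,interpolation=cv2.INTER_CUBIC)
        m=((s[...,2]-s[...,0])>25).astype(np.uint8)
        k,l,st,ce=cv2.connectedComponentsWithStats(m); d=np.hypot(*(ce[1:]-176).T)+1e3*(st[1:,4]<1500); i=1+np.argmin(d)
        pt=np.argwhere(l==i)[:,::-1].astype(np.float32)
        conv=lambda q:(q+.5)/8-.5+np.array([u-22,v-22])
        out.append((conv(ce[i]),conv(cv2.boxPoints(cv2.minAreaRect(pt)))))
    return out,K,R,t
TOP=[(167,192),(225,196),(273,214),(338,211)]
E
python3 - <<'E'
from seg import *
a=handles("top",TOP); b=handles("side",[(233,137),(243,169),(239,204),(262,253)])
P=[k@np.c_[R,t] for _,k,R,t in(a,b)]
for (c,bx),(c2,_) in zip(a[0],b[0]):
    X=cv2.triangulatePoints(P[0],P[1],c.reshape(2,1),c2.reshape(2,1)); X=(X[:3]/X[3]).ravel()
    _,K,R,t=a; w=np.array([ray(K,R,t,q,.115)[:2] for q in bx]); e=[w[1]-w[0],w[2]-w[1]]; L=[np.hypot(*x) for x in e]
    g=e[int(np.argmax(L))]
    print(X.round(4),ray(K,R,t,c,.112).round(4),np.round(L,3),"yaw",np.degrees(np.arctan2(g[1],g[0])).round(1))
p,K,R,t=cam("top")
for q in[(206,153),(327,159),(187,153)]:print(ray(K,R,t,q,.05).round(3))
E
```

```text
[0.5782 0.2738 0.1081] [0.5788 0.2727 0.112 ] [0.075 0.012] yaw -79.8
[0.5721 0.086  0.103 ] [0.5719 0.085  0.112 ] [0.075 0.012] yaw -16.1
[ 0.5158 -0.0811  0.1061] [ 0.5158 -0.0808  0.112 ] [0.012 0.075] yaw -130.8
[ 0.5354 -0.2932  0.1057] [ 0.5356 -0.2918  0.112 ] [0.011 0.075] yaw -93.5
[0.728 0.16  0.05 ]
[ 0.719 -0.264  0.05 ]
[0.726 0.226 0.05 ]
```

```bash
cat > go.py <<'E'
import sys
from h import *
from scipy.spatial.transform import Rotation as Ro
# go.py x y z [yaw_of_tool_x_deg]: shift in tool axes (mm) and wz to the target
o=bot.get_obs(); w,x,y,z=o["tool_rot"]; R=Ro.from_quat([x,y,z,w]); a=[float(v) for v in sys.argv[1:]]
tx=R.apply([1,0,0]); yaw=np.degrees(np.arctan2(tx[1],tx[0]))
d=R.inv().apply(np.array(a[:3])-o["eef_pos"])*1e3
print("t",round(o["t"],2),"pos",np.round(o["eef_pos"],4),"yaw",yaw.round(1),"F",np.round(o["contact_force"],2),"M",np.round(o["torque"],2),"q",np.round(o["q"],2))
print("shift mm",d.round(1),"norm",np.linalg.norm(d).round(1))
if len(a)>3:
    e=(a[3]-yaw+180)%360-180
    print("wz total",-np.radians(e).round(3),"tilt",np.degrees(R.apply([0,0,1])[:2]).round(2))
E
python3 go.py .5785 .273 .155
```

```text
t 0.25 pos [0.2861 0.6111 0.2529] yaw 154.9 F [-0.04  0.34  0.16] M [-0.01  0.01  0.  ] q [-1.24  0.48  0.02  1.56 -0.01  1.11 -0.08]
shift mm [-408.2 -182.2   98. ] norm 457.6
```

Call:
drive_tool:
  series: [-1,-45,-20,0,0,0,0,-1,-45,-20,0,0,0,0,-1,-45,-20,0,0,0,0,-1,-45,-20,0,0,0,0,-1,-45,-20,0,0,0,0,-1,-45,-20,0,0,0,0,-1,-45,-20,20,0,0,0,-1,-45,-20,20,0,0,0,-1,-45,-20,40,0,0,0,-1,-3,-2,18,0,0,0,-1,0,0,0,0,0,0]
  force: 20

```text
t: 1.62
eef_pos: [0.5768, 0.2739, 0.1543]
tool_rot: [-0.001, 0.217, 0.976, -0.001]
contact_force: [-0.9, 0.5, -0.3]
gripper_width: -0.002
```

```bash
python3 go.py .5785 .273 .143
```

```text
t 1.62 pos [0.5768 0.2739 0.1543] yaw 154.9 F [-0.85  0.49 -0.26] M [-0.   -0.   -0.04] q [-0.63  0.52  0.12  1.74 -0.08  0.89  0.66]
shift mm [-1.9 -0.  11.3] norm 11.4
```

Call:
drive_tool:
  series: [-1,-2,0,8,0,0,0,-1,0,0,3,0,0,0,-1,0,0,1.5,0,0,0,-1,0,0,1.5,0,0,0,-1,0,0,0,0,0,0]

```text
t: 2.25
eef_pos: [0.5799, 0.2735, 0.1422]
tool_rot: [0.0, 0.217, 0.976, 0.0]
contact_force: [-0.1, 1.1, 1.1]
gripper_width: -0.003
```

Call:
drive_tool:
  series: [-1,0,0,1,0,0,0,-1,0,0,0,0,0,0,-1,0,0,0,0,0,0]

```text
t: 2.62
eef_pos: [0.5804, 0.2736, 0.1421]
tool_rot: [0.001, 0.217, 0.976, 0.001]
contact_force: [-1.5, 0.0, 6.9]
gripper_width: -0.004
```

```bash
python3 go.py .5719 .0855 .155
```

```text
t 2.62 pos [0.5804 0.2736 0.1421] yaw 154.9 F [-1.54  0.02  6.94] M [-0.07  0.33  0.05] q [-0.63  0.54  0.12  1.74 -0.08  0.86  0.67]
shift mm [ -72.1 -173.9  -13.1] norm 188.7
```

Call:
drive_tool:
  series: [-1,0,0,-14,0,0,0,-1,0,0,0,0,0,-0.153,-1,0,0,0,0,0,-0.153,-1,0,0,0,0,0,-0.153,-1,0,0,0,0,0,-0.153,-1,0,0,0,0,0,0]

```text
t: 3.38
eef_pos: [0.5801, 0.2731, 0.1555]
tool_rot: [0.0, -0.086, 0.996, 0.0]
contact_force: [-0.9, 0.2, 0.4]
gripper_width: -0.0
```

```bash
python3 go.py .545 .2673 .128 190
```

```text
t 3.38 pos [0.5801 0.2731 0.1555] yaw -170.1 F [-0.87  0.21  0.4 ] M [-0.   -0.01 -0.03] q [-0.52  0.52 -0.02  1.73  0.01  0.89  1.19]
shift mm [35.6  0.3 27.5] norm 45.0
wz total -0.002 tilt [0.02 0.02]
```

Call:
drive_tool:
  series: [-1,36,0,0,0,0,0,-1,0,0,20,0,0,0,-1,0,0,8,0,0,0,-1,0,0,3,0,0,0,-1,0,0,0,0,0,0,-1,0,0,0,0,0,0]

```text
t: 4.12
eef_pos: [0.5449, 0.2672, 0.1243]
tool_rot: [0.0, -0.087, 0.996, 0.0]
contact_force: [-0.1, 0.5, -0.5]
gripper_width: -0.001
```

```bash
python3 go.py .545 .2673 .118 190
python3 - <<'E'
from h import *
p,*_=cam("side"); s=p[95:215,170:330]; cv2.imwrite("pics/s2.png",cv2.resize(s,None,fx=5,fy=5,interpolation=cv2.INTER_CUBIC))
E
```

```text
t 4.12 pos [0.5449 0.2672 0.1243] yaw -170.1 F [-0.12  0.52 -0.49] M [-0.05 -0.01  0.01] q [-0.54  0.51 -0.03  1.83  0.02  0.8   1.17]
shift mm [-0.1  0.1  6.3] norm 6.3
wz total -0.001 tilt [0.04 0.02]
```

View pics/s2.png

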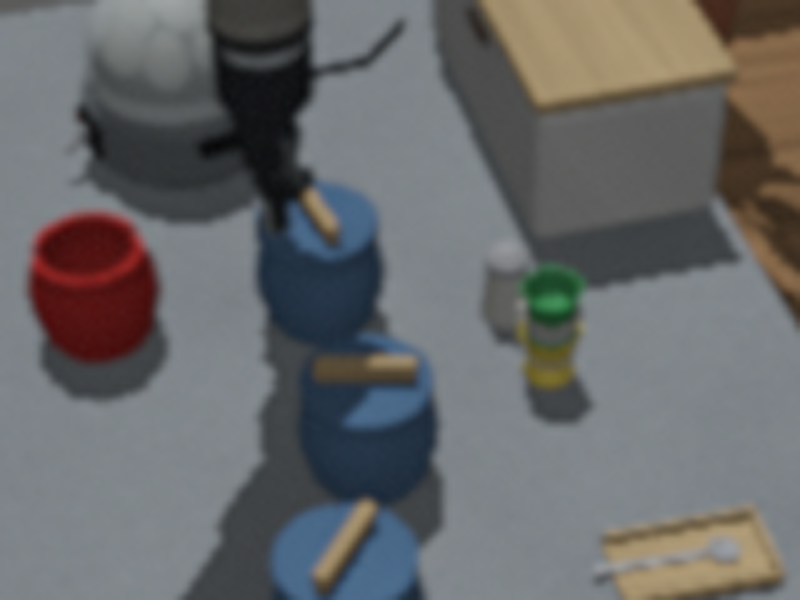

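The shut fingers stand over the brim left of the first pot's handle (crop 280,215), not yet loading it. Pressing on in small steps.

Call:
drive_tool:
  series: [-1,0,0,2,0,0,0,-1,0,0,0,0,0,0,-1,0,0,0,0,0,0]

```text
t: 4.55
eef_pos: [0.5445, 0.2671, 0.122]
tool_rot: [0.0, -0.087, 0.996, 0.0]
contact_force: [0.3, 0.2, 0.3]
gripper_width: -0.002
```

Call:
drive_tool:
  series: [-1,0,0,2,0,0,0,-1,0,0,0,0,0,0,-1,0,0,0,0,0,0]

```text
t: 4.92
eef_pos: [0.5449, 0.2673, 0.1215]
tool_rot: [0.001, -0.087, 0.996, 0.0]
contact_force: [-2.4, -1.3, 12.2]
gripper_width: 0.001
```

Call:
drive_tool:
  series: [-1,0,0,2,0,0,0,-1,0,0,0,0,0,0,-1,0,0,0,0,0,0]

```text
t: 5.3
eef_pos: [0.5456, 0.2677, 0.1213]
tool_rot: [0.002, -0.087, 0.996, 0.001]
contact_force: [-6.0, -2.1, 23.5]
gripper_width: -0.0
```

Run:
```python
from h import *
p,*_=cam("side"); s=cv2.resize(p[95:215,170:330],None,fx=5,fy=5,interpolation=cv2.INTER_CUBIC); b=cv2.imread("pics/s2.png")
cv2.imwrite("pics/s3.png",np.hstack([cv2.resize(x[150:350,230:400],None,fx=2.3,fy=2.3) for x in(b,s)]))
```

```text
(no output)
```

View pics/s3.png

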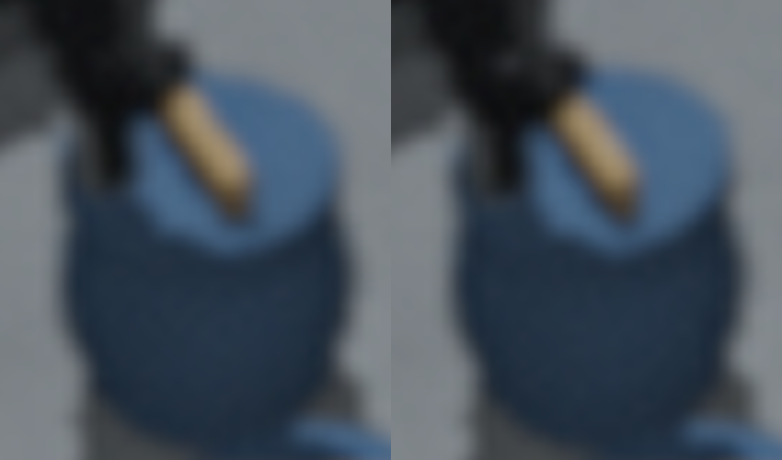

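No clear tilt visible: the right edge of the brim is unchanged between the two crops (x 340, handle end at 236,215 in both). I'll compare handle heights on the others.

Call:
drive_tool:
  series: [-1,0,0,-22,0,0,0,-1,0,0,-18,0,0,0,-1,0,0,0,0,0,0]

```text
t: 5.72
eef_pos: [0.5453, 0.2675, 0.1593]
tool_rot: [0.001, -0.087, 0.996, 0.001]
contact_force: [-0.2, -0.1, 0.3]
gripper_width: -0.003
```

```bash
python3 go.py .572 .0855 .148
```

```text
t 5.72 pos [0.5453 0.2675 0.1593] yaw -170.0 F [-0.16 -0.1   0.28] M [ 0.03 -0.01  0.05] q [-0.54  0.47 -0.03  1.81  0.02  0.86  1.17]
shift mm [   5.2 -183.9   11.1] norm 184.3
```

Call:
drive_tool:
  series: [-1,1,-46,0,0,0,0,-1,2,-46,0,0,0,0,-1,1,-46,0,0,0,0,-1,1,-46,0,0,0,0,-1,0,0,11,0,0,0,-1,0,0,3,0,0,0,-1,0,0,3,0,0,0,-1,0,0,0,0,0,0,-1,0,0,0,0,0,0]

```text
t: 6.85
eef_pos: [0.5714, 0.0857, 0.141]
tool_rot: [0.0, -0.088, 0.996, 0.0]
contact_force: [-0.7, -0.2, -0.1]
gripper_width: -0.002
```

Call:
drive_tool:
  series: [-1,0,0,2,0,0,0,-1,0,0,0,0,0,0,-1,0,0,0,0,0,0]

```text
t: 7.22
eef_pos: [0.5714, 0.0849, 0.1389]
tool_rot: [0.0, -0.087, 0.996, 0.0]
contact_force: [-0.1, -0.4, 0.5]
gripper_width: 0.001
```

Call:
drive_tool:
  series: [-1,0,0,2,0,0,0,-1,0,0,0,0,0,0,-1,0,0,0,0,0,0]

```text
t: 7.6
eef_pos: [0.572, 0.0851, 0.1381]
tool_rot: [0.001, -0.087, 0.996, 0.0]
contact_force: [-2.2, 0.2, 7.9]
gripper_width: 0.0
```

Lid 2 meets at 0.138, so lid 1 (0.142) stands 4 mm higher, which makes it the unseated one. Return and press its other side (far side), checking the tilt.

Call:
drive_tool:
  series: [-1,0,0,-22,0,0,0,-1,0,0,-1,0,0,0,-1,0,0,0,0,0,0]

```text
t: 7.98
eef_pos: [0.5712, 0.0849, 0.1595]
tool_rot: [-0.0, -0.087, 0.996, -0.0]
contact_force: [-0.8, -0.5, -0.7]
gripper_width: -0.004
```

```bash
python3 go.py .612 .279 .130
```

```text
t 7.97 pos [0.5712 0.0849 0.1595] yaw -170.0 F [-0.83 -0.47 -0.66] M [-0.   -0.01  0.01] q [-0.26  0.42  0.01  1.88 -0.    0.84  1.49]
shift mm [-73.8 184.1  29.5] norm 200.6
```

Call:
drive_tool:
  series: [-1,-18,46,0,0,0,0,-1,-19,46,0,0,0,0,-1,-19,46,0,0,0,0,-1,-18,46,0,0,0,0,-1,0,0,20,0,0,0,-1,0,0,9,0,0,0,-1,0,0,0,0,0,0]

```text
t: 8.85
eef_pos: [0.6118, 0.2765, 0.1293]
tool_rot: [-0.001, -0.086, 0.996, -0.001]
contact_force: [0.2, -0.5, 0.4]
gripper_width: 0.002
```

```bash
python3 - <<'E'
from h import *
p,*_=cam("side");cv2.imwrite("pics/b4.png",p)
E
python3 go.py .612 .279 .12
```

```text
t 8.9 pos [0.6124 0.2769 0.1303] yaw -170.1 F [ 0.74 -0.61 -0.21] M [ 0.03 -0.    0.  ] q [-0.51  0.6  -0.01  1.66  0.01  0.89  1.22]
shift mm [-0.   2.2 10.3] norm 10.5
```

Call:
drive_tool:
  series: [-1,0,0,4,0,0,0,-1,0,0,3,0,0,0,-1,0,0,2,0,0,0,-1,0,0,0,0,0,0,-1,0,0,0,0,0,0]

```text
t: 9.52
eef_pos: [0.6124, 0.279, 0.122]
tool_rot: [0.0, -0.087, 0.996, 0.0]
contact_force: [-0.4, -0.5, 1.7]
gripper_width: -0.001
```

Run:
```python
from h import *
p,*_=cam("side");b=cv2.imread("pics/b4.png")
f=lambda x:cv2.resize(x[124:166,212:256],None,fx=9,fy=12,interpolation=cv2.INTER_CUBIC)
cv2.imwrite("pics/s4.png",np.hstack([f(b),f(p)]))
```

```text
(no output)
```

View pics/s4.png

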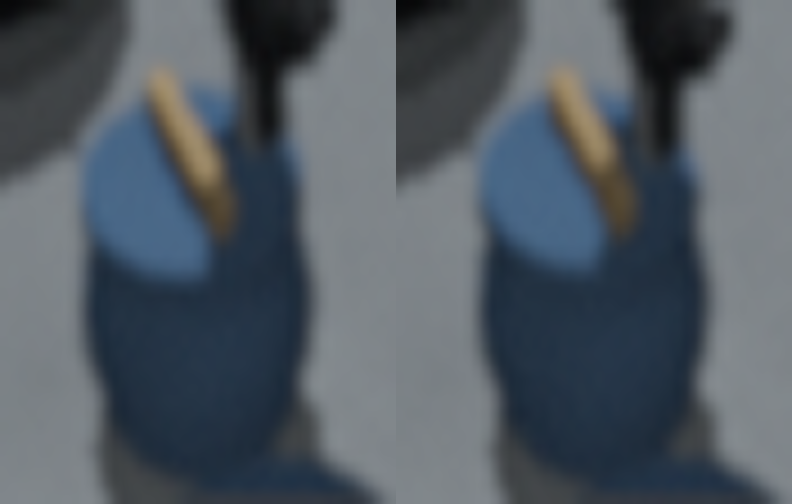

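The lid now tips: its left front brim edge rose (y 280→272) and the handle moved right, while the fingers press at crop (260,140). Press a bit firmer, then move to the handle's near end.

Call:
drive_tool:
  series: [-1,0,0,1.5,0,0,0,-1,0,0,0,0,0,0,-1,0,0,0,0,0,0,-1,0,0,-10,0,0,0,-1,0,-15,0,0,0,0,-1,5,-15,0,0,0,0,-1,3,0,0,0,0,0,-1,0,0,0,0,0,0]

```text
t: 10.58
eef_pos: [0.6092, 0.2479, 0.1302]
tool_rot: [-0.0, -0.087, 0.996, 0.0]
contact_force: [-0.1, 0.3, -0.1]
gripper_width: -0.001
```

```bash
python3 go.py .6004 .2469 .1285 190; python3 -c "
from h import *
p,*_=cam('side');f=lambda x:cv2.resize(x[115:175,203:283],None,fx=9,fy=9,interpolation=cv2.INTER_CUBIC)
cv2.imwrite('pics/s5.png',f(p))"
```

```text
t 10.57 pos [0.6092 0.2479 0.1302] yaw -170.0 F [-0.14  0.34 -0.05] M [ 0.04 -0.04  0.01] q [-0.47  0.58 -0.02  1.7   0.01  0.87  1.25]
shift mm [8.8 0.5 1.7] norm 9.0
wz total -0.001 tilt [-0.04  0.01]
```

View pics/s5.png

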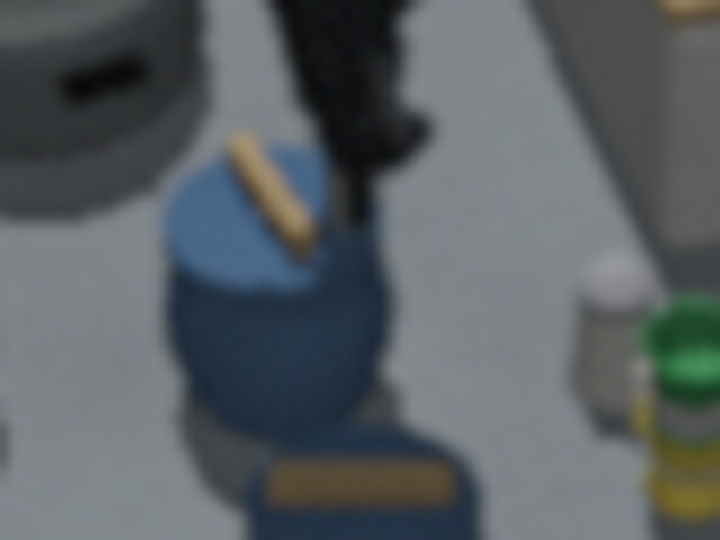

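The finger stands right of the handle's near end (350,215 vs handle end 300,245), clear of the handle. Start the push.

Call:
drive_tool:
  series: [-1,5,0,1,0,0,0,-1,4,0,0,0,0,0,-1,2,-0.9,0,0,0,0.05,-1,3,-1.7,0,0,0,0.1,-1,3,-1.7,0,0,0,0.1,-1,0,0,0,0,0,0,-1,0,0,0,0,0,0]

```text
t: 11.5
eef_pos: [0.5932, 0.2416, 0.1294]
tool_rot: [0.0, 0.037, 0.999, 0.0]
contact_force: [0.5, -0.0, 0.7]
gripper_width: 0.002
```

```bash
python3 go.py .6004 .2469 .1285 190; python3 -c "
from h import *
p,*_=cam('side');q,*_=cam('top')
f=lambda x:cv2.resize(x,(400,400),interpolation=cv2.INTER_CUBIC)
cv2.imwrite('pics/s6.png',np.hstack([f(p[120:170,210:260]),f(q[167:217,142:192])]))"
```

```text
t 11.5 pos [0.5932 0.2416 0.1294] yaw 175.8 F [ 0.48 -0.02  0.66] M [ 0.   -0.05  0.02] q [-0.52  0.55  0.04  1.75 -0.03  0.84  1.04]
shift mm [-6.8  5.8  0.9] norm 9.0
wz total -0.248 tilt [0. 0.]
```

View pics/s6.png

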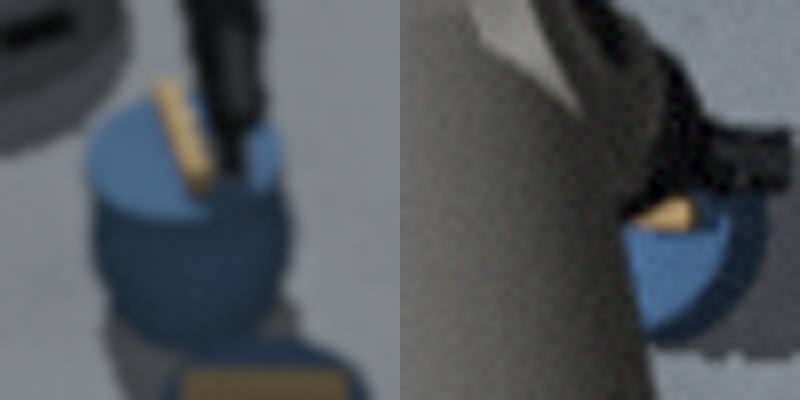

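The handle has turned with the fingers (side crop, near end now 200,185) and the brim still sits centred on the pot (85–285). Continue.

Call:
drive_tool:
  series: [-1,3,-1.7,0,0,0,0.1,-1,3,-1.7,0,0,0,0.1,-1,3,-1.7,0,0,0,0.1,-1,0,0,0,0,0,0]

```text
t: 12.1
eef_pos: [0.5834, 0.2381, 0.1294]
tool_rot: [-0.0, 0.186, 0.983, -0.0]
contact_force: [1.1, 0.0, 0.0]
gripper_width: -0.002
```

Call:
drive_tool:
  series: [-1,3,-1.7,0,0,0,0.1,-1,2,-1.1,0,0,0,0.07,-1,0,0,0,0,0,0]

```text
t: 12.48
eef_pos: [0.5778, 0.2375, 0.1293]
tool_rot: [-0.0, 0.268, 0.963, -0.0]
contact_force: [-0.1, 0.5, -0.3]
gripper_width: 0.0
```

```bash
python3 go.py .6004 .2469 .1285 190; python3 -c "
from h import *
p,*_=cam('side');q,*_=cam('top')
f=lambda x:cv2.resize(x,(400,400),interpolation=cv2.INTER_CUBIC)
cv2.imwrite('pics/s7.png',np.hstack([f(p[120:170,210:260]),f(q[167:217,142:192])]))"
```

```text
t 12.47 pos [0.5778 0.2375 0.1293] yaw 148.9 F [-0.14  0.48 -0.33] M [ 0.05 -0.01  0.01] q [-0.61  0.53  0.16  1.79 -0.11  0.82  0.63]
shift mm [-14.5  19.7   0.8] norm 24.5
wz total -0.717 tilt [-0.01 -0.01]
```

View pics/s7.png

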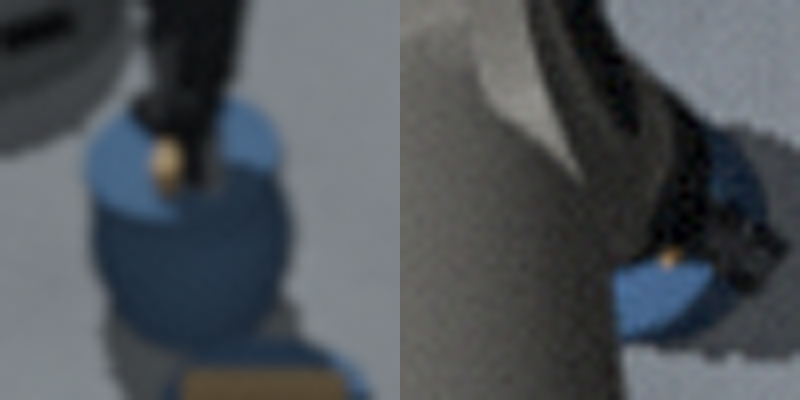

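Still turning, brim centred (85–285), near end at (165,165), no resistance yet.

Call:
drive_tool:
  series: [-1,2,-1.1,0,0,0,0.07,-1,1,-0.6,0,0,0,0.035,-1,0,0,0,0,0,0]

```text
t: 12.95
eef_pos: [0.5744, 0.2377, 0.1294]
tool_rot: [-0.0, 0.319, 0.948, -0.0]
contact_force: [0.6, -0.5, -0.1]
gripper_width: -0.004
```

Call:
drive_tool:
  series: [-1,2,-1.1,0,0,0,0.07,-1,1,-0.6,0,0,0,0.035,-1,0,0,0,0,0,0]

```text
t: 13.32
eef_pos: [0.571, 0.2383, 0.1294]
tool_rot: [0.0, 0.368, 0.93, -0.0]
contact_force: [1.0, 1.0, 0.5]
gripper_width: 0.004
```

Call:
drive_tool:
  series: [-1,1.5,-0.8,0,0,0,0.05,-1,0,0,0,0,0,0,-1,0,0,0,0,0,0]

```text
t: 13.7
eef_pos: [0.5693, 0.2387, 0.1294]
tool_rot: [-0.0, 0.391, 0.92, 0.0]
contact_force: [-0.3, 0.2, 0.5]
gripper_width: 0.003
```

Call:
drive_tool:
  series: [-1,1.5,-0.8,0,0,0,0.05,-1,0,0,0,0,0,0,-1,0,0,0,0,0,0]

```text
t: 14.08
eef_pos: [0.5678, 0.2392, 0.1294]
tool_rot: [-0.0, 0.414, 0.91, 0.0]
contact_force: [0.1, -1.1, -0.5]
gripper_width: -0.003
```

```bash
python3 go.py .6004 .2469 .1285 190; python3 -c "
from h import *
p,*_=cam('side');q,*_=cam('top')
f=lambda x:cv2.resize(x,(400,400),interpolation=cv2.INTER_CUBIC)
cv2.imwrite('pics/s8.png',np.hstack([f(p[120:170,210:260]),f(q[167:217,142:192])]))"
```

```text
t 14.07 pos [0.5678 0.2392 0.1294] yaw 131.0 F [ 0.05 -1.05 -0.48] M [-0.08  0.04  0.  ] q [-0.68  0.53  0.24  1.82 -0.16  0.81  0.36]
shift mm [-15.6  29.7   0.9] norm 33.6
wz total -1.029 tilt [-0.  0.]
```

View pics/s8.png

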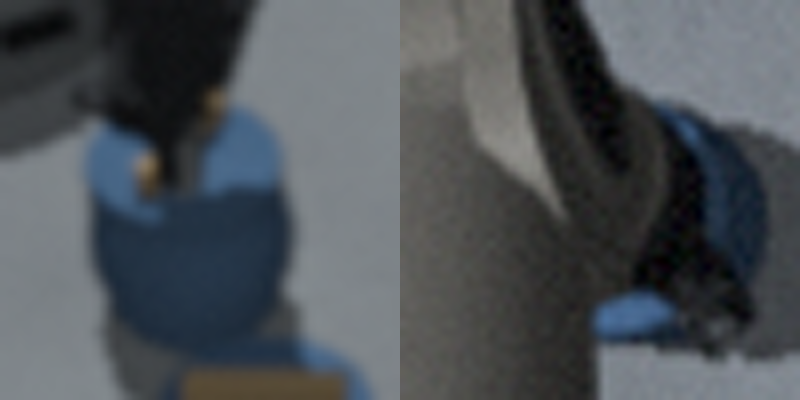

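```bash
python3 -c "
from h import *
p,K,R,t=cam('side')
for z in(.114,.118):
  a=ray(K,R,t,(228.5,140.5),z);b=ray(K,R,t,(236.9,132.5),z);d=a-b;print(a.round(4),b.round(4),np.degrees(np.arctan2(d[1],d[0])).round(1))"
```

```text
[0.5544 0.2418 0.114 ] [0.5978 0.2816 0.114 ] -137.4
[0.5536 0.2369 0.118 ] [0.5967 0.2765 0.118 ] -137.4
```

Call:
drive_tool:
  series: [-1,1.5,-0.8,0,0,0,0.05,-1,0,0,0,0,0,0,-1,0,0,0,0,0,0]

```text
t: 14.6
eef_pos: [0.5662, 0.2398, 0.1294]
tool_rot: [-0.0, 0.437, 0.899, -0.0]
contact_force: [-0.8, -0.2, 0.7]
gripper_width: -0.0
```

Call:
drive_tool:
  series: [-1,1.5,-0.8,0,0,0,0.05,-1,0,0,0,0,0,0,-1,0,0,0,0,0,0]

```text
t: 14.98
eef_pos: [0.565, 0.2399, 0.1294]
tool_rot: [0.0, 0.46, 0.888, -0.0]
contact_force: [1.9, -2.6, 0.3]
gripper_width: 0.0
```

Resistance of 3 N now opposes the push: the stop. Back off, rise and swing aside to look.

Call:
drive_tool:
  series: [-1,0.5,0,0,0,0,0,-1,0,0,0,0,0,0]

```text
t: 15.22
eef_pos: [0.5644, 0.2405, 0.1294]
tool_rot: [0.0, 0.46, 0.888, -0.0]
contact_force: [1.2, -2.8, 0.4]
gripper_width: 0.001
```

Call:
drive_tool:
  series: [-1,-8,0,0,0,0,0,-1,0,0,-30,0,0,0,-1,0,0,-30,0,0,0,-1,0,0,0,0,0,0]

```text
t: 15.72
eef_pos: [0.5704, 0.2352, 0.1919]
tool_rot: [0.001, 0.46, 0.888, 0.002]
contact_force: [-0.3, -0.4, -0.5]
gripper_width: 0.006
```

```bash
python3 go.py .48 .12 .20
```

```text
t 15.72 pos [0.5704 0.2352 0.1919] yaw 125.2 F [-0.33 -0.36 -0.54] M [-0.03  0.01 -0.01] q [-0.71  0.45  0.29  1.78 -0.16  0.93  0.26]
shift mm [ -41.9 -140.2   -8.8] norm 146.6
```

```bash
python3 go.py .5785 .2735 .146
```

```text
t 15.72 pos [0.5704 0.2352 0.1919] yaw 125.2 F [-0.33 -0.36 -0.54] M [-0.03  0.01 -0.01] q [-0.71  0.45  0.29  1.78 -0.16  0.93  0.26]
shift mm [26.6 28.5 46. ] norm 60.3
```

Call:
drive_tool:
  series: [-1,26,28,0,0,0,0,-1,0,0,36,0,0,0,-1,0,0,10,0,0,0,-1,0,0,5,0,0,0,-1,0,0,2,0,0,0,-1,0,0,0,0,0,0,-1,0,0,0,0,0,0]

```text
t: 16.6
eef_pos: [0.5778, 0.2714, 0.1382]
tool_rot: [0.001, 0.46, 0.888, 0.001]
contact_force: [-0.6, -1.5, 5.7]
gripper_width: -0.001
```

Call:
drive_tool:
  series: [-1,0,0,2,0,0,0,-1,0,0,0,0,0,0,-1,0,0,0,0,0,0]

```text
t: 16.98
eef_pos: [0.5786, 0.2718, 0.1381]
tool_rot: [0.001, 0.46, 0.888, 0.002]
contact_force: [-4.1, -1.2, 16.9]
gripper_width: -0.001
```

Call:
drive_tool:
  series: [-1,0,0,-30,0,0,0,-1,0,0,-40,0,0,0,-1,-10,-40,0,0,0,0,-1,-15,-45,0,0,0,0,-1,-15,-45,0,0,0,0,-1,-10,-45,0,0,0,0,-1,0,0,0,0,0,0]

```text
t: 17.85
eef_pos: [0.4608, 0.1266, 0.2048]
tool_rot: [-0.001, 0.462, 0.887, -0.0]
contact_force: [0.2, 1.1, 0.6]
gripper_width: -0.002
```

```bash
python3 -c "
from seg import *
q,K,R,t=cam('top');p,*_=cam('side')
a=handles('top',TOP[:1])
for c,bx in a[0]:
    w=np.array([ray(K,R,t,x,.113)[:2] for x in bx]);print(ray(K,R,t,c,.112).round(4),w.round(3).tolist())
f=lambda x:cv2.resize(x,(400,400),interpolation=cv2.INTER_CUBIC)
cv2.imwrite('pics/s9.png',np.hstack([f(p[110:190,190:270]),f(q[152:232,127:207])]))"
```

```text
[0.5797 0.2736 0.112 ] [[0.604, 0.303], [0.612, 0.294], [0.555, 0.244], [0.547, 0.253]]
```

View pics/s9.png

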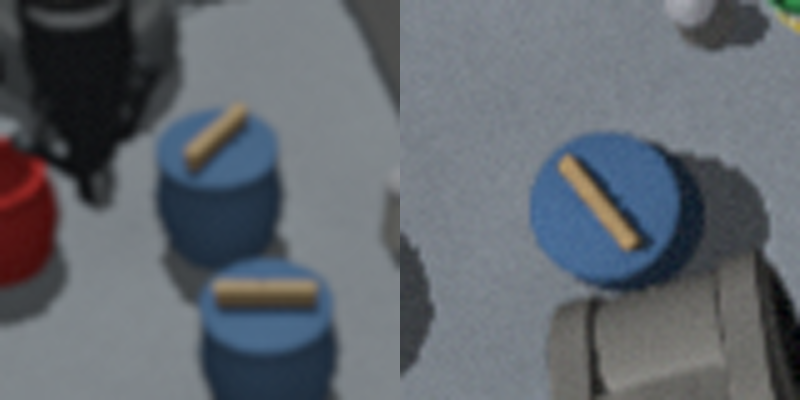

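The lid lies flat and centred. Its handle now runs about 59° from its starting direction, and its top meets at 0.138, the same as lid 2. The arm is clear at 0.2 m.

```bash
python3 -c "
from station import bot
print(bot.get_obs()['contact_force'],bot.hand_in())"
```

```text
the job is handed in; nothing more can be done
[-0.03079365  0.50806921  0.14593349] None
```

The loose lid was on the leftmost pot, at about (0.579, 0.273). I turned it clockwise until it dropped home, then handed the job in at about 18 s of the 64 s allowed.

- **Finding it:** its handle top met the fingers at a tool height of 0.142 m, against 0.138 m on the second pot's lid, so it stood 4 mm high. I pressed its brim on both sides of the handle, and the far-side press showed it tipping in the pictures. The near-side press showed no clear tilt in the picture, though the contact heights fitted one.
- **Turning it:** I pushed the handle's near end round by about 59° by camera, until about 3 N of resistance marked the stop. That is a few degrees past the 33–55° given, which I put down to measuring error.
- **Last checks:** the handle top then met firmly at 0.138 m. The pictures show the lid flat and its pot not visibly moved. The handle's centre stayed within about 1 mm of where it started. The arm stood clear with no contact force.

I did not press or touch the other two blue lids, relying on only one being loose. I also did not press the turned lid's brim again after it dropped.

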